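# Pull the gummed-up knob off the bowl warmer

## Task

With the fork puller, take the gummed-up greasy knob off the bowl warmer: slide the fork fully in under the knob's head and draw it straight up off its shaft with a slow, steady pull, as a yank cracks it. Carry the knob on the puller and set it down upright on the cutting board, then slide the fork out and stand the puller upright again on the board or table, clear of the knob. Keep the gripper off the knob, bear only lightly on the panel, and leave the spout, shaker, toothpicks and bowl alone.

Things in the scene. Friction and masses are not known exactly. Their poses are not given: they have to be found in the camera images.
- puller_grip (a point): Fork puller, standing upright on its flat steel U fork; two legs and a bridge carry an upright black plastic grip; 103 mm tall, 51 mm wide, 200 g. This point: middle of the grip (22 mm along x, 18 mm along y, 62 mm tall), 72 mm above the fork's underside. z up, x the way the fork's open end points. It starts on the board.
- puller_fork (a point): Seat of the fork: below the grip's middle, level with the prongs' upper face, 4 mm above their underside; the hub's axis belongs here when the fork is fully in. Slot 26 mm wide, closed end 13 mm behind this point (-x), flared tips 33 mm ahead (+x), back edge 23 mm behind. Above the prongs 28 mm clear to the bridge, 43 mm between the legs.
- knob_mid (a point): Black mushroom knob, 70 g: head 39 mm wide from 8 to 22 mm above its foot, hub below it 22 mm wide; this point is on its axis 11 mm above the foot, z up. The foot starts on the panel. Plungers hold it: it yields only above about 8 N, creeps 1 to 2 mm/s at 13 to 18 N, and lets go after 2 to 3 mm with a drop in load. Faster takes far more force; over 24 N cracks it.
- shaft (a point): Where the axis of the knob's shaft meets the warmer's panel, 52 mm above the table. The shaft is a fixed 10 mm square post 12 mm high, inside the knob. Axes as for the warmer.
- warmer: Bowl warmer, fixed: steel case 150 mm (x) by 256 mm (y), top 52 mm up. Left half: round warming plate with a bowl. Right half: bare flat panel with the knob 12 mm behind the middle and 78 mm to the right; 87 mm of clear panel in front of the knob's axis, a 7 mm high rocker switch 47 mm behind it. Origin under the case's middle, on the table; x to its back, y to its left, z up.
- board: Thin milky cutting board, fixed, 155 mm (x) by 225 mm (y), 4 mm thick; origin at the centre of its underside, x away from the robot. The puller and the spare spout stand on its far half (20 to 40 mm from the middle line), one near the left end, one near the right (60 to 80 mm from the middle); its near half is free.
- spout_mid (a point): Spare valve spout, beige plastic, 33 mm wide, 48 mm tall, standing on the board; this point is its middle, 24 mm up. Leave it.
- shaker: Glass pepper shaker with steel cap, 43 mm wide, 75 mm tall, behind the warmer; origin at its underside. Leave it.
- toothpicks: Red toothpick jar, 46 mm wide, 66 mm tall, behind the warmer; origin at its underside. Leave it.
- bowl_warm: White bowl, 89 mm wide, 53 mm high, upside down on the warming plate; origin at its underside. Leave it.

How it is judged:
By the outcome, as a careful person would: the job done as asked, in the order asked, and still so for the second after the job is handed in, with the robot touching nothing.
It also fails if it takes over 72 s, if anything falls off the work surface, if the arm or the gripper's body presses on something with over 40 N, if the wrist force passes 120 N, or if a joint passes its speed limit or range.

## Robot

A 7-joint arm with a two-finger parallel gripper is mounted at the origin on a cart in front of the work surface, level with it; the furniture and walls round the work are solid. World frame = base frame: x ahead of the robot, y to its left, z up, the work surface at z = 0. Lengths are in m, angles in degrees, forces in N, time in s.
With the tool pointing down it reaches from about 0.425 to 0.875 m from the base axis. Payload 4.7 kg.
Tool frame: the origin (TCP) lies at the very end of the fingers, on their centre line; the grasp point (between the pads) lies 19 mm behind it; z points along the fingers, y is the line along which they close (so a half turn about z gives the same grasp; the last joint's range is limited). The gripper opens to 87 mm and grips with 3 to 60 N. Pads are 19 mm wide; open, the fingers measure 117 mm over their backs; the gripper's body (75 mm by 190 mm) begins 51 mm behind the grasp point.
Start: joints at [77.011, 18.392, -4.016, 83.108, 1.295, 78.541, -3.26], TCP at [0.155, -0.631, 0.192] pointing down, gripper open.
Joint ranges: [-163.93, 163.93], [-17.29, 119.83], [-79.2, 71.16], [3.27, 140.29], [-89.18, 269.18], [5.43, 117.66], [-154.24, 154.24]. Speed limits (degrees/s): [147.25, 147.25, 180, 180, 180, 180, 180].

## Interface

Orientations are given as [roll, pitch, yaw] about the fixed x, y, z axes, in that order (R = Rz(yaw) Ry(pitch) Rx(roll)).
In Python, from cell import get_obs, read_camera, sign_off, silhouettes gives the robot as it stands.
- The arm moves only by the tool play_rows, never from a script. Its argument "steps" is a list that holds one entry, the list of rows, each a list of 7 numbers: the shift along the tool's x, y, z in m, then the turn, a rotation vector about the tool's x, y, z in rad, then the finger opening in m, from 0 to 0.087. A call has 1 to 12 rows; each row shifts and turns the commanded pose from where the row before left it, along the tool's axes as they then stand; what a row does not reach is not made up. A row lasts 1/10 s, in which the tool goes at most 50 mm and 8.59 degrees, less where a joint would pass 70% of its speed; a pose out of reach is approached as far as the arm can. A call is refused whole if a number of a shift passes 0.05 or a number of a turn 0.15, either way. A call with a gripper value outside its range is refused whole. The fingers move at their own pace and stop on an object; "force" is the grip in N (left out, the last holds). Time passes only in rows, so rows that do not move let the fingers close. It gives the time, the measured TCP pose, the force, the opening and the grip force at its end, in the units of the state.
- get_obs(): the state, without advancing time (a new reading comes with each control period).
- read_camera(name): name is "scene" or "top"; returns a dict with "frame" (384x512x3 uint8, red, green, blue), "intrinsics" (3x3 intrinsics, pixels), "k1" (the pictures are not rectified: a ray, as slopes to the right and down, at radius r is drawn at 1 + k1 r^2 times it, then the intrinsics apply), "view" (4x4, takes a point from world to camera coordinates). Camera axes: x right, y up, looking along -z (the intrinsics and any distortion apply to the point x, -y, -z); pixel columns grow to the right and rows downward; lengths in m; the calibration is good to about 2 mm. A picture is of the moment at which its call begins. There is no depth.
- sign_off(): hands the job in; it is judged then, once.
Trained networks look in the newest picture that a camera, given by its name, has taken for a name from the list of things; names that differ only in an ending like _2 or _b are one class to them, and where a whole thing is asked for, a point or a joint stands for the part that bears it (a point fixed in the world has none). Each returns a list of dicts, best first, with "p" (0 to 1); they miss things now and then, are a little off and sometimes report something else, mostly with a low value. They report only what shows in the picture. A call takes as long as a camera call.
- silhouettes(camera, name): "pixels" (384x512 bool, what is visible of it) and "extent" ([left, top, right, bottom] in pixels, round what is visible of it).
The state is a dict: "time_s": time; "qpos": joint angles; "joint_velocities": joint speeds; "effort": joint torques, N m; "tool_pos": TCP position; "tool_rot": TCP orientation; "force": force on the tool from outside, world axes, zero at the start; "wrist_torque": the same for the moment, N m; "grip_width": finger opening in m; "grasp_force": force on a finger pad.
Only numpy, scipy, OpenCV 4.12 (cv2) and the standard library are available. Lean on these libraries where they do the work, as an engineer would, in place of code of your own. Each camera call takes 0.05 s, during which the arm holds its last target. There are 200 camera calls.

## Working session

There is one attempt and no reset: what is moved stays moved. The work goes in short steps, Python scripts to look and compute and a tool call to move; the robot and the scene stay as the last step left them, time stands still between calls to the robot, and variables do not carry over. Pictures are saved under pics/ and viewed, at most 10 in all, crops included, and the job is handed in when it is done.

Besides the shell and the picture viewer there is one more tool, called after "Call:" by a JSON object that holds its "name" and its "arguments", one argument or row to a line. play_rows: Moves the arm, as the interface text tells. Its arguments: {"type":"object","properties":{"steps":{"type":"array","items":{"type":"array","items":{"type":"array","items":{"type":"number"}}}},"force":{"type":"number"}},"required":["steps"]}

```bash
ls; mkdir -p pics; cat > h.py <<'E'
import numpy as np, cv2
from cell import get_obs, read_camera, sign_off, silhouettes
def ray(c,u,v):
    K=np.array(c["intrinsics"]);k1=c["k1"];V=np.array(c["view"])
    d=np.array([(u-K[0,2])/K[0,0],(v-K[1,2])/K[1,1]]);s=d.copy()
    for _ in range(30): s=d/(1+k1*(s@s))
    r=V[:3,:3].T@np.array([s[0],-s[1],-1]);o=-V[:3,:3].T@V[:3,3]
    return o,r
def atz(c,u,v,z):
    o,r=ray(c,u,v);return o+r*(z-o[2])/r[2]
def proj(c,p):
    V=np.array(c["view"]);K=np.array(c["intrinsics"]);q=V[:3,:3]@np.array(p)+V[:3,3]
    s=np.array([q[0],-q[1]])/-q[2];s=s*(1+c["k1"]*(s@s));return np.array([K[0,0]*s[0]+K[0,2],K[1,1]*s[1]+K[1,2]])
E
python3 - <<'E'
from h import *
for n in("scene","top"):
    c=read_camera(n);cv2.imwrite(f"pics/{n}0.png",c["frame"][:,:,::-1])
    V=np.array(c["view"]);print(n,-V[:3,:3].T@V[:3,3],-V[2,:3])
    for t in["puller_grip","knob_mid","warmer","board","spout_mid","shaker","toothpicks","bowl_warm"]:
        for d in silhouettes(n,t)[:2]:
            p=d["pixels"];m=np.argwhere(p).mean(0)[::-1] if p.any() else None
            print(n,t,round(d["p"],2),np.round(d["extent"]),m,p.sum())
o=get_obs();print(o["tool_pos"],o["tool_rot"],o["force"],o["grip_width"],o["time_s"])
E
```

```text
pics
scene [ 0.35024386 -0.60665023  0.80932951] [ 0.25543386  0.58228096 -0.77181761]
scene puller_grip 0.94 [259. 248. 290. 288.] [273.90298507 268.32276119] 536
scene knob_mid 0.7 [217. 171. 227. 183.] [222.10365854 178.03658537] 164
scene warmer 0.9 [166. 128. 253. 216.] [210.2        175.74388298] 3760
scene warmer 0.58 [261. 253. 290. 288.] [274.4150613  268.43432574] 571
scene board 0.69 [223. 260. 330. 372.] [274.03007038 317.92898273] 6252
scene spout_mid 0.69 [290. 320. 306. 337.] [297.56521739 327.51383399] 253
scene spout_mid 0.64 [169. 128. 253. 218.] [210.35579729 176.30087556] 3769
scene bowl_warm 0.97 [184. 126. 218. 158.] [199.54644809 146.72404372] 732
top [ 0.37684652 -0.09089758  1.17751754] [ 0.20243404  0.01898455 -0.97911187]
top puller_grip 0.64 [303. 212. 322. 232.] [311.8940678 221.8220339] 236
top knob_mid 0.65 [209. 210. 223. 225.] [216.69178082 216.20547945] 146
top knob_mid 0.64 [353. 224. 363. 234.] [358.3625 229.0125] 80
top warmer 0.84 [140. 189. 238. 251.] [192.68773898 221.22125924] 3923
top board 0.6 [296. 206. 377. 264.] [336.81975446 238.30412946] 3584
top spout_mid 0.51 [354. 221. 364. 235.] [358.35135135 229.25675676] 74
top shaker 0.72 [142. 141. 157. 163.] [149.70895522 153.05223881] 268
top toothpicks 0.54 [171. 155. 184. 169.] [175.89686099 162.96412556] 223
top toothpicks 0.49 [141. 191. 238. 251.] [192.54234234 221.26383526] 3885
top bowl_warm 0.6 [154. 202. 186. 236.] [170.70165746 218.15607735] 724
[ 0.15501005 -0.63124412  0.19218025] [1.79998574e+02 1.45662308e-03 1.37989729e+01] [-0.18701287 -0.34524149 -1.37289298] 0.08710504326423321 0.9
```

```bash
python3 - <<'E'
from h import *
a=cv2.imread("pics/scene0.png")[120:380,150:340];cv2.imwrite("pics/s1.png",cv2.resize(a[:,:],None,fx=2.3,fy=2.3,interpolation=3))
a=cv2.imread("pics/top0.png")[130:270,130:390];cv2.imwrite("pics/t1.png",cv2.resize(a,None,fx=3,fy=3,interpolation=3))
c=read_camera("top")
for t,u,v,z in [("grip top",312,221,.105),("knob",216.7,217,.074),("spout",358.3,229,.04),("bowl",170.7,218,.08)]: print(t,atz(c,u,v,z))
for t,z in(("warmer",.052),("board",.004)):
    p=silhouettes("top",t)[0]["pixels"].astype(np.uint8)
    P=np.argwhere(p)[:,::-1]
    W=np.array([atz(c,*q,z)[:2] for q in P]);r=cv2.minAreaRect(W.astype(np.float32)*1000);print(t,r)
E
```

```text
grip top [ 0.54210386 -0.23863384  0.105     ]
knob [0.53043931 0.02366338 0.074     ]
spout [ 0.54284434 -0.38148678  0.04      ]
bowl [0.51355721 0.15005034 0.08      ]
warmer ((518.534912109375, 103.04493713378906), (157.6908416748047, 254.4591827392578), 2.839675188064575)
board ((518.785888671875, -325.99920654296875), (154.91651916503906, 224.41847229003906), 2.330078125)
```

View pics/s1.png

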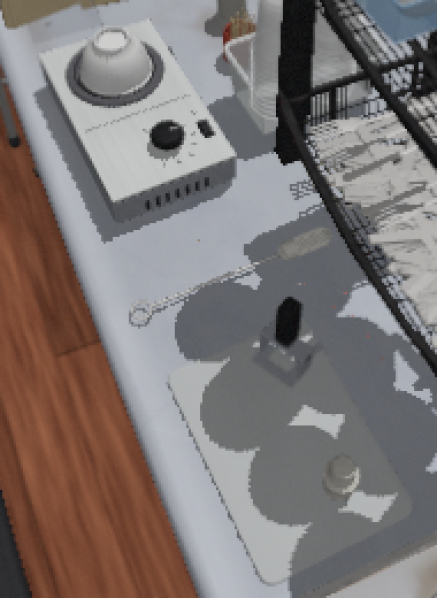

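View pics/t1.png

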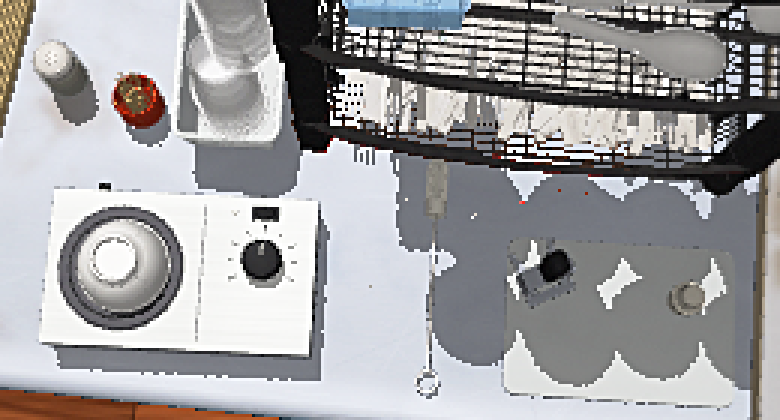

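```bash
python3 - <<'E'
from h import *
a=cv2.imread("pics/scene0.png")[240:295,248:303];b=cv2.imread("pics/top0.png")[200:240,292:332]
k=cv2.imread("pics/scene0.png")[150:205,200:255]
r=lambda i:cv2.resize(i,(390,390),interpolation=cv2.INTER_NEAREST)
cv2.imwrite("pics/c1.png",np.hstack([r(a),r(b)]))
E
```

```text
(no output)
```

View pics/c1.png

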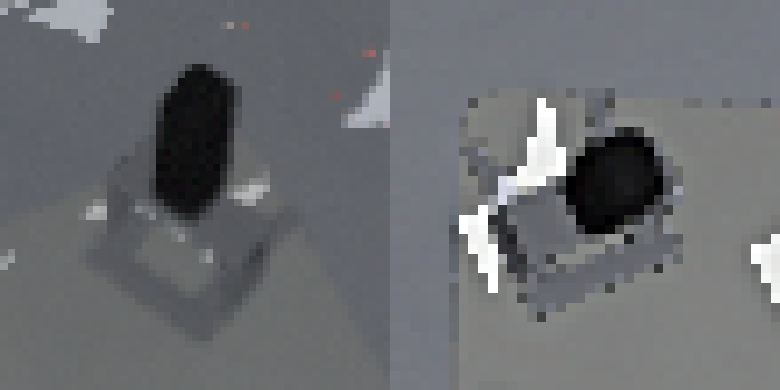

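```bash
python3 - <<'E'
from h import *
out=[]
for n in("scene","top"):
    c=read_camera(n)
    # image: up = +x, left = +y ; centre (.54,-.235), 0.5mm? 110mm square, 3.5 px/mm
    N=385;xs=.535+(N/2-np.arange(N))/3500;ys=-.235+(N/2-np.arange(N))/3500
    M=np.array([[proj(c,(x,y,.008)) for y in ys] for x in xs],np.float32)
    im=cv2.remap(c["frame"],M[:,:,0],M[:,:,1],cv2.INTER_LINEAR)
    g=cv2.convertScaleAbs(im,alpha=1.6,beta=-20)
    for k in range(0,110,10): cv2.line(g,(int(k*3.5),0),(int(k*3.5),6),(255,0,0),1);cv2.line(g,(0,int(k*3.5)),(6,int(k*3.5)),(255,0,0),1)
    out.append(g[:,:,::-1])
cv2.imwrite("pics/r1.png",np.hstack(out))
E
```

```text
(no output)
```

View pics/r1.png

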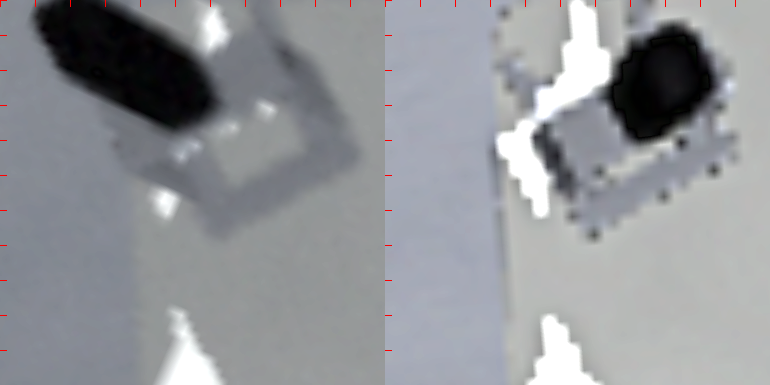

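```bash
cat > fit.py <<'E'
from h import *
from scipy.optimize import differential_evolution as DE
def R(a): a=np.radians(a);return np.array([[np.cos(a),-np.sin(a)],[np.sin(a),np.cos(a)]])
def rend(c,pts,shape,o,s=6):
    h=cv2.convexHull(np.array([(proj(c,p)-o+.5)*s for p in pts],np.float32)).astype(np.int32)
    m=np.zeros((shape[0]*s,shape[1]*s),np.float32);cv2.fillConvexPoly(m,h,1)
    return cv2.resize(m,shape[::-1],interpolation=cv2.INTER_AREA)
def rbox(x,y,yaw,lx,ly,r=.004):
    t=np.radians(np.arange(0,360,15));P=[]
    for sx in(1,-1):
        for sy in(1,-1): P+=[(sx*(lx/2-r)+r*np.cos(a),sy*(ly/2-r)+r*np.sin(a)) for a in t]
    return np.array(P)@R(yaw).T+[x,y]
def black(c,box,th=45):
    u0,v0,u1,v1=box;g=c["frame"][v0:v1,u0:u1].max(2).astype(float)
    return g
def lift(P,*zs): return [(*p,z) for p in P for z in zs]
E
python3 - <<'E'
from fit import *
C={n:read_camera(n) for n in("scene","top")}
def soft(g,lo=25,hi=110): return np.clip((hi-g)/(hi-lo),0,1)
def run(mk,boxes,bounds):
    T={n:soft(black(C[n],b)) for n,b in boxes.items()}
    f=lambda q:sum(np.abs(rend(C[n],mk(q),T[n].shape,np.array(b[:2]))-T[n]).sum() for n,b in boxes.items())
    r=DE(f,bounds,maxiter=25,popsize=8,seed=1);return np.round(r.x,4),round(r.fun,1),{n:round(t.sum(),1) for n,t in T.items()}
t=np.radians(np.arange(0,360,15));cir=.0195*np.c_[np.cos(t),np.sin(t)]
gb={"scene":(262,240,290,275),"top":(306,208,324,228)}
gr=lambda q:lift(rbox(q[0],q[1],q[2],.022,.018),.045,.107)
for k in gb: print("grip",k,run(gr,{k:gb[k]},[(.53,.575),(-.27,-.225),(-20,80)]))
print("grip both",run(gr,gb,[(.53,.575),(-.27,-.225),(-20,80)]))
kb={"scene":(212,166,232,188),"top":(207,208,226,226)}
kn=lambda q:lift(cir+q[:2],.060,.074)
for k in kb: print("knob",k,run(kn,{k:kb[k]},[(.5,.55),(0,.05)]))
print("knob both",run(kn,kb,[(.5,.55),(0,.05)]))
# warmer pose from silhouettes
S={n:silhouettes(n,"warmer")[0]["pixels"].astype(np.float32) for n in C}
wm=lambda q:lift(np.array([(sx*.075,sy*.128) for sx in(1,-1) for sy in(1,-1)])@R(q[2]).T+q[:2],.0,.052)
f=lambda q,ns=("scene","top"):sum(np.abs(rend(C[n],wm(q),(384,512),np.zeros(2),2)-S[n]).sum() for n in ns)
for ns in(("top",),("scene",),("scene","top")):
    r=DE(lambda q:f(q,ns),[(.49,.54),(.08,.13),(-8,8)],maxiter=15,popsize=6,seed=1);q=r.x;print("warmer",ns,q,r.fun,"knob->",q[:2]+R(q[2])@[-.012,-.078])
E
```

```text
grip scene (array([ 0.5525, -0.2519, 35.3985]), np.float64(89.9), {'scene': np.float64(268.2)})
grip top (array([ 0.554 , -0.2484, 33.1146]), np.float64(16.8), {'top': np.float64(89.6)})
grip both (array([ 0.5541, -0.249 , 37.5249]), np.float64(110.6), {'scene': np.float64(268.2), 'top': np.float64(89.6)})
knob scene (array([0.5334, 0.0237]), np.float64(70.3), {'scene': np.float64(121.6)})
knob top (array([0.5336, 0.0251]), np.float64(58.0), {'top': np.float64(104.2)})
knob both (array([0.5334, 0.0244]), np.float64(128.4), {'scene': np.float64(121.6), 'top': np.float64(104.2)})
warmer ('top',) [0.51880569 0.10183903 3.46080518] 1061.5 knob-> [0.5115361  0.02325689]
warmer ('scene',) [0.51805428 0.10737993 3.65882776] 1073.75 knob-> [0.51105633 0.02877314]
warmer ('scene', 'top') [0.51809524 0.10307079 3.08125697] 2176.5 knob-> [0.51030526 0.02453853]
```

```bash
cat >> h.py <<'E'
def rel(tgt,yaw_now):
    "world displacement -> tool axes (tool pointing down)"
    a=np.radians(yaw_now);d=np.asarray(tgt);return np.round([d[0]*np.cos(a)+d[1]*np.sin(a),d[0]*np.sin(a)-d[1]*np.cos(a),-d[2]],4)
def st():
    o=get_obs();print("t",round(o["time_s"],2),np.round(o["tool_pos"],4),np.round(o["tool_rot"],2),"F",np.round(o["force"],1),"w",round(o["grip_width"],4),"g",round(o["grasp_force"],1));return o
E
python3 - <<'E'
from h import *
C={n:read_camera(n) for n in("scene","top")}
for u,v in((313.3,183.3),(280,182),(234,179)):
  for z in(0,.05,.1,.15,.2,.25):
    p=atz(C["top"],u,v,z);q=proj(C["scene"],p);print(z,np.round(p,3),np.round(q), "railrow@col",round(163.5+(q[0]-271.7)*1.72))
o=st();p=o["tool_pos"];n=np.array([.554,-.249,.18])-p;print(n)
E
```

```text
0 [ 0.674 -0.249  0.   ] [319. 257.] railrow@col 244
0.05 [ 0.661 -0.242  0.05 ] [315. 246.] railrow@col 239
0.1 [ 0.649 -0.235  0.1  ] [312. 234.] railrow@col 232
0.15 [ 0.636 -0.228  0.15 ] [308. 220.] railrow@col 225
0.2 [ 0.624 -0.222  0.2  ] [303. 205.] railrow@col 218
0.25 [ 0.611 -0.215  0.25 ] [298. 189.] railrow@col 209
0 [ 0.668 -0.147  0.   ] [297. 226.] railrow@col 207
0.05 [ 0.655 -0.145  0.05 ] [294. 215.] railrow@col 201
0.1 [ 0.643 -0.143  0.1  ] [290. 204.] railrow@col 196
0.15 [ 0.631 -0.14   0.15 ] [287. 191.] railrow@col 189
0.2 [ 0.618 -0.138  0.2  ] [282. 177.] railrow@col 182
0.25 [ 0.606 -0.135  0.25 ] [278. 162.] railrow@col 174
0 [ 0.662 -0.007  0.   ] [272. 187.] railrow@col 164
0.05 [ 0.65 -0.01  0.05] [269. 178.] railrow@col 159
0.1 [ 0.638 -0.014  0.1  ] [266. 167.] railrow@col 153
0.15 [ 0.626 -0.018  0.15 ] [262. 155.] railrow@col 147
0.2 [ 0.614 -0.021  0.2  ] [258. 142.] railrow@col 141
0.25 [ 0.602 -0.025  0.25 ] [254. 128.] railrow@col 133
t 1.45 [ 0.155  -0.6313  0.1922] [179.99   0.    13.8 ] F [ 0.5  0.3 -0.2] w 0.0868 g 0.0
[ 0.39902216  0.3822985  -0.01219282]
```

Call:
{"name": "play_rows", "arguments": {
  "steps": [
    [[0,0,0,0,0,-0.106,0.06],[0,0,0,0,0,-0.106,0.06],[0,0,0,0,0,-0.106,0.06],[0,0,0,0,0.1163,0,0.06],[0,0,0,0,0.1163,0,0.06],[0,0,0,0,0.1163,0,0.06],[0.0346,-0.008,0.0126,0,0,0,0.06],[0.0346,-0.008,0.0126,0,0,0,0.06],[0.0346,-0.008,0.0126,0,0,0,0.06],[0.0346,-0.008,0.0126,0,0,0,0.06],[0.0346,-0.008,0.0126,0,0,0,0.06],[0.0346,-0.008,0.0126,0,0,0,0.06]]
  ]
}}

```text
time_s: 2.65
tool_pos: [0.3178, -0.4724, 0.1922]
tool_rot: [180.0, -20.0, 32.0]
force: [0.2, 0.8, 0.9]
grip_width: 0.0604
grasp_force: 0.0
```

Call:
{"name": "play_rows", "arguments": {
  "steps": [
    [[0.0346,-0.008,0.0126,0,0,0,0.06],[0.0346,-0.008,0.0126,0,0,0,0.06],[0.0346,-0.008,0.0126,0,0,0,0.06],[0.0346,-0.008,0.0126,0,0,0,0.06],[0.0346,-0.008,0.0126,0,0,0,0.06],[0.0346,-0.008,0.0126,0,0,0,0.06],[0,0,0,0,0,0,0.06]]
  ]
}}

```text
time_s: 3.35
tool_pos: [0.4829, -0.3093, 0.1929]
tool_rot: [180.0, -20.1, 32.6]
force: [0.3, 0.8, 0.7]
grip_width: 0.0601
grasp_force: 0.0
```

```bash
cat >> h.py <<'E'
from scipy.spatial.transform import Rotation as Ro
def go(tgt,rot=None):
    "shift & turn (tool axes) from the present pose to the target"
    o=st();R0=Ro.from_euler("xyz",o["tool_rot"],degrees=True);d=R0.inv().apply(np.asarray(tgt)-o["tool_pos"])
    print("shift",np.round(d,4))
    if rot is not None: print("turn",np.round((R0.inv()*Ro.from_euler("xyz",rot,degrees=True)).as_rotvec(),4))
E
python3 - <<'E'
from h import *
go([.5334,-.2619,.1487])
go([.5595,-.2456,.0641])
E
```

```text
t 3.35 [ 0.4829 -0.3093  0.1929] [179.99 -20.14  32.59] F [0.3 0.8 0.7] w 0.0601 g 0.0
shift [ 0.0487 -0.0127  0.0649]
t 3.35 [ 0.4829 -0.3093  0.1929] [179.99 -20.14  32.59] F [0.3 0.8 0.7] w 0.0601 g 0.0
shift [ 0.0484 -0.0124  0.155 ]
```

Call:
{"name": "play_rows", "arguments": {
  "steps": [
    [[0.012,-0.003,0.012,0,0,0,0.05],[0.012,-0.003,0.013,0,0,0,0.05],[0.012,-0.003,0.02,0,0,0,0.05],[0.0125,-0.0035,0.02,0,0,0,0.05],[0,0,0,0,0,0,0.05]]
  ]
}}

```text
time_s: 3.85
tool_pos: [0.5298, -0.2649, 0.1447]
tool_rot: [-179.7, -20.0, 32.1]
force: [0.1, 0.0, 0.3]
grip_width: 0.0502
grasp_force: 0.0
```

```bash
python3 - <<'E'
from h import *
out=[]
for n,b in(("scene",(210,160,320,310)),("top",(262,150,352,260))):
    c=read_camera(n);u0,v0,u1,v1=b;a=c["frame"][v0:v1,u0:u1,::-1];s=580/(v1-v0);out.append(cv2.resize(a,(min(int((u1-u0)*s),398),580),interpolation=2))
cv2.imwrite("pics/p1.png",np.hstack(out));go([.5595,-.2456,.0641])
E
```

```text
t 3.95 [ 0.5293 -0.2689  0.1468] [-179.93  -19.96   32.01] F [ 0.3 -0.5  0.7] w 0.05 g 0.0
shift [ 0.0075 -0.0036  0.0907]
```

View pics/p1.png

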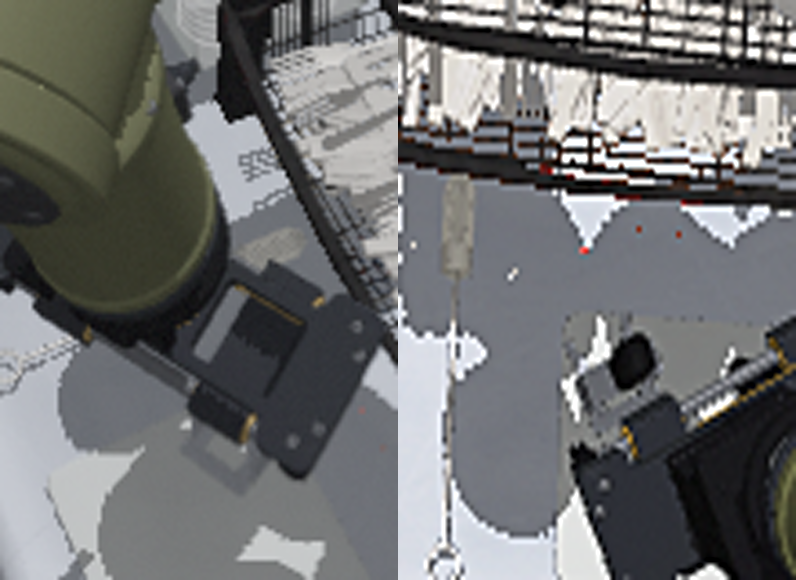

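```bash
python3 - <<'E'
from fit import *
from h import *
o=st();R0=Ro.from_euler("xyz",o["tool_rot"],degrees=True);p=np.array(o["tool_pos"])
out=[]
for n,b in(("scene",(220,200,320,300)),("top",(280,180,360,260))):
    c=read_camera(n);u0,v0,u1,v1=b;s=390/(v1-v0);a=cv2.resize(c["frame"][v0:v1,u0:u1,::-1],(390,390),interpolation=2)
    def dot(P,col):
        q=(proj(c,P)-[u0,v0]+.5)*s;cv2.circle(a,tuple(int(t) for t in q),4,col,-1)
    for y in(-.025,0,.025):
        for z in(0,-.04): dot(p+R0.apply([0,y,z]),(0,0,255) if z==0 else (0,255,255))
    for z in(.107,.045): dot([.554,-.249,z],(0,255,0))
    for P in lift(rbox(.554,-.249,32,.022,.018)[::3],.107): dot(P,(255,0,0))
    out.append(a)
cv2.imwrite("pics/p2.png",np.hstack(out))
E
```

```text
t 3.95 [ 0.5293 -0.2689  0.1468] [-179.93  -19.96   32.01] F [ 0.3 -0.5  0.7] w 0.05 g 0.0
```

View pics/p2.png

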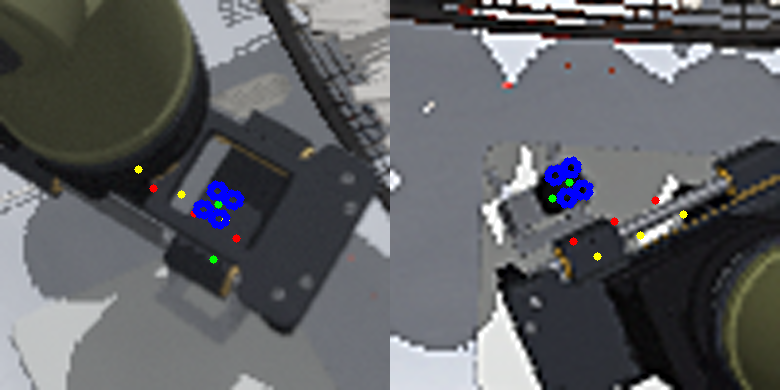

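Call:
{"name": "play_rows", "arguments": {
  "steps": [
    [[0.004,-0.002,0,0,0,0,0.05],[0.0035,-0.0015,0.01,0,0,0,0.05],[0,0,0.016,0,0,0,0.05],[0,0,0.016,0,0,0,0.05],[0,0,0.016,0,0,0,0.05],[0,0,0.016,0,0,0,0.05],[0,0,0.01,0,0,0,0.05],[0,0,0.006,0,0,0,0.05],[0,0,0,0,0,0,0.05],[0,0,0,0,0,0,0.05]]
  ]
}}

```text
time_s: 5.05
tool_pos: [0.5601, -0.2464, 0.066]
tool_rot: [180.0, -20.0, 32.0]
force: [-0.9, 0.6, -0.3]
grip_width: 0.0498
grasp_force: 0.0
```

Call:
{"name": "play_rows", "arguments": {
  "force": 10,
  "steps": [
    [[0,0,0,0,0,0,0.03],[0,0,0,0,0,0,0.02],[0,0,0,0,0,0,0.014],[0,0,0,0,0,0,0.01],[0,0,0,0,0,0,0.01],[0,0,0,0,0,0,0.01]]
  ]
}}

```text
time_s: 5.65
tool_pos: [0.5597, -0.2462, 0.0655]
tool_rot: [180.0, -20.0, 32.0]
force: [-2.5, -1.2, -0.2]
grip_width: 0.0182
grasp_force: 9.9
```

```bash
python3 - <<'E'
from h import *
st()
out=[]
for n,b in(("scene",(230,210,320,310)),("top",(280,180,360,260))):
    c=read_camera(n);u0,v0,u1,v1=b;out.append(cv2.resize(c["frame"][v0:v1,u0:u1,::-1],(390,390),interpolation=2))
cv2.imwrite("pics/p3.png",np.hstack(out))
E
```

```text
t 5.65 [ 0.5597 -0.2462  0.0655] [179.99 -19.97  32.02] F [-2.5 -1.2 -0.2] w 0.0182 g 9.9
```

Call:
{"name": "play_rows", "arguments": {
  "force": 60,
  "steps": [
    [[0,0,0,0,0,0,0.005],[0,0,0,0,0,0,0.005],[0.001,0,-0.0028,0,0,0,0.005],[0.0034,0,-0.0094,0,0,0,0.005],[0.0051,0,-0.0141,0,0,0,0.005],[0.0051,0,-0.0141,0,0,0,0.005],[0.0051,0,-0.0141,0,0,0,0.005],[0.0051,0,-0.0141,0,0,0,0.005],[0.0051,0,-0.0141,0,0,0,0.005],[0.0034,0,-0.0094,0,0,0,0.005],[0,0,0,0,0,0,0.005]]
  ]
}}

```text
time_s: 6.85
tool_pos: [0.5607, -0.2468, 0.1656]
tool_rot: [179.8, -20.1, 32.1]
force: [0.4, 0.3, -2.2]
grip_width: 0.0174
grasp_force: 59.7
```

```bash
python3 - <<'E'
from h import *
# seat in tool frame from grasp-time pose: seat (x along tool-yaw) assume world seat (.554,-.249,.008)
# pre-entry: seat 62mm behind knob along yaw 40
k=np.array([.5337,.0245]);u=lambda a:np.array([np.cos(np.radians(a)),np.sin(np.radians(a))])
R1=Ro.from_euler("xyz",[180,-20,32],degrees=True);s=R1.inv().apply(np.array([.554,-.249,.008])-[.5597,-.2462,.0655]);print("seat in tool",s)
for yaw in(32,40):
    Rn=Ro.from_euler("xyz",[180,-20,yaw],degrees=True)
    for back in(.075,0):
        seat=np.r_[k-back*u(yaw),.0585];t=seat-Rn.apply(s);print(yaw,back,"tcp",np.round(t,4));go(t,[180,-20,yaw])
E
```

```text
seat in tool [-0.02560281 -0.00064601  0.05187156]
32 0.075 tcp [ 0.4758 -0.0124  0.116 ]
t 6.85 [ 0.5607 -0.2468  0.1656] [179.8  -20.05  32.08] F [ 0.4  0.3 -2.2] w 0.0174 g 59.7
shift [ 0.0323 -0.2439  0.0638]
turn [ 0.003  -0.0009  0.0013]
32 0 tcp [0.5394 0.0273 0.116 ]
t 6.85 [ 0.5607 -0.2468  0.1656] [179.8  -20.05  32.08] F [ 0.4  0.3 -2.2] w 0.0174 g 59.7
shift [ 0.1028 -0.2439  0.0895]
turn [ 0.003  -0.0009  0.0013]
40 0.075 tcp [ 0.4815 -0.0201  0.116 ]
t 6.85 [ 0.5607 -0.2468  0.1656] [179.8  -20.05  32.08] F [ 0.4  0.3 -2.2] w 0.0174 g 59.7
shift [ 0.033  -0.2343  0.0641]
turn [ 0.0508 -0.0007 -0.1299]
40 0 tcp [0.539  0.0281 0.116 ]
t 6.85 [ 0.5607 -0.2468  0.1656] [179.8  -20.05  32.08] F [ 0.4  0.3 -2.2] w 0.0174 g 59.7
shift [ 0.1028 -0.2448  0.0895]
turn [ 0.0508 -0.0007 -0.1299]
```

Call:
{"name": "play_rows", "arguments": {
  "steps": [
    [[0.0022,-0.0117,0.0016,0,0,0,0.005],[0.0045,-0.0234,0.0032,0,0,0,0.005],[0.0045,-0.0234,0.0032,0,0,0,0.005],[0.0045,-0.0234,0.0032,0,0,0,0.005],[0.0045,-0.0234,0.0032,0,0,0,0.005],[0.0045,-0.0234,0.0032,0,0,0,0.005],[0.0045,-0.0234,0.0032,0,0,0,0.005],[0.0045,-0.0234,0.0032,0,0,0,0.005],[0.0045,-0.0234,0.0032,0,0,0,0.005],[0.0045,-0.0234,0.0032,0,0,0,0.005],[0.0022,-0.0117,0.0016,0.0254,-0.0004,-0.065,0.005],[0,0,0,0.0254,-0.0004,-0.065,0.005]]
  ]
}}

```text
time_s: 8.05
tool_pos: [0.4782, -0.0165, 0.1471]
tool_rot: [-179.7, -19.8, 40.3]
force: [-0.1, -0.1, -2.7]
grip_width: 0.0172
grasp_force: 59.7
```

Call:
{"name": "play_rows", "arguments": {
  "steps": [
    [[0,0,0,0,0,0,0.005],[0,0,0,0,0,0,0.005],[0,0,0,0,0,0,0.005]]
  ]
}}

```text
time_s: 8.35
tool_pos: [0.4801, -0.0193, 0.1482]
tool_rot: [-179.7, -19.9, 39.9]
force: [-0.0, -0.2, -2.8]
grip_width: 0.0175
grasp_force: 59.7
```

```bash
python3 - <<'E'
from h import *
out=[]
for n,b in(("scene",(170,130,270,230)),("top",(180,180,260,260))):
    c=read_camera(n);u0,v0,u1,v1=b;out.append(cv2.resize(c["frame"][v0:v1,u0:u1,::-1],(390,390),interpolation=2))
cv2.imwrite("pics/p4.png",np.hstack(out))
go([.4815,-.0201,.116],[180,-20,40])
E
```

```text
t 8.45 [ 0.4804 -0.0195  0.1484] [-179.77  -19.94   39.89] F [-0.5  0.5 -1.2] w 0.0173 g 59.7
shift [-0.0106  0.0013  0.0306]
turn [-0.0033  0.0011 -0.0018]
```

View pics/p4.png

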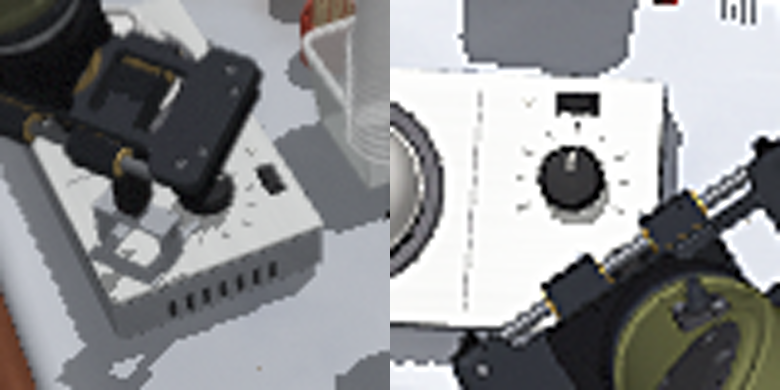

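```bash
cat > ov.py <<'E'
from h import *
S=np.array([-.0256,-.0006,.0519])
def forkpts(o):
    R0=Ro.from_euler("xyz",o["tool_rot"],degrees=True);p=np.array(o["tool_pos"])+R0.apply(S)
    a=np.radians(o["tool_rot"][2]);x=np.array([np.cos(a),np.sin(a),0]);y=np.array([-np.sin(a),np.cos(a),0])
    return p,x,y
def overlay(fn,n="scene",b=(180,150,270,240),ppx=4):
    o=get_obs();c=read_camera(n);p,x,y=forkpts(o);print("seat",np.round(p,4))
    N=390;s=3500;off=np.arange(N)-N/2
    M=np.array([[proj(c,p-x*(i/s)-y*(j/s)) for j in off] for i in off],np.float32)
    im=cv2.remap(c["frame"],M[:,:,0],M[:,:,1],cv2.INTER_LINEAR)[:,:,::-1].copy();raw=im.copy()
    q=lambda X,Y:(int(N/2-Y*s),int(N/2-X*s))
    cv2.rectangle(im,q(-.023,.0255),q(.033,-.0255),(0,0,255),1)
    for Y in(.013,-.013): cv2.line(im,q(0,Y),q(.033,Y),(0,255,0),1)
    cv2.circle(im,q(0,0),int(.013*s),(0,255,0),1)
    cv2.imwrite(fn,np.hstack([raw,im]))
E
python3 -c "
from ov import *
overlay('pics/o1.png')"
```

```text
seat [ 0.475  -0.023   0.0909]
```

View pics/o1.png

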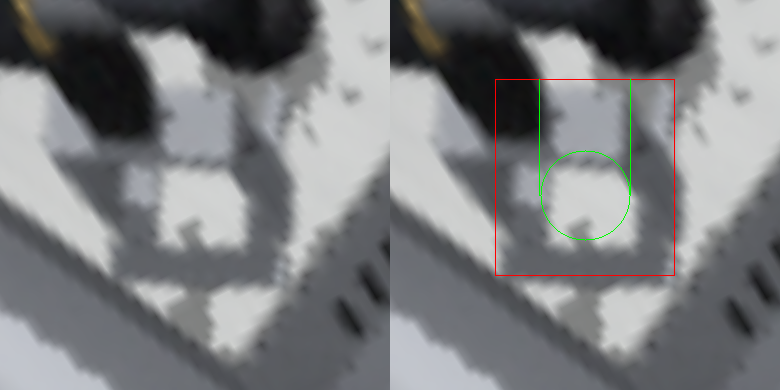

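Call:
{"name": "play_rows", "arguments": {
  "steps": [
    [[-0.0026,0.0003,0.0076,-0.0033,0.001,-0.0018,0.005],[-0.0026,0.0003,0.0076,0,0,0,0.005],[-0.0026,0.0003,0.0076,0,0,0,0.005],[-0.0028,0.0003,0.0076,0,0,0,0.005],[0,0,0,0,0,0,0.005],[0,0,0,0,0,0,0.005]]
  ]
}}

```text
time_s: 9.1
tool_pos: [0.4816, -0.02, 0.1162]
tool_rot: [-180.0, -20.0, 40.0]
force: [0.9, -0.1, -1.4]
grip_width: 0.0171
grasp_force: 59.7
```

```bash
python3 - <<'E'
from ov import *
from fit import lift,rend
import ov
o=get_obs();p,x,y=forkpts(o);st()
k=np.array([.5337,.0245,p[2]])-p;print("rel knob",k@x,k@y)
# refit fork in scene: seat pos from masks of slot hole brightness; print brightness profile across slot at X=-.005..-.010 and along centre
c=read_camera("scene")
def samp(X,Y): 
    u,v=proj(c,p+x*X+y*Y);return int(cv2.getRectSubPix(c["frame"],(1,1),(float(u),float(v))).mean())
for X in(-.006,-.002): print(X,[(round(Y*1000),samp(X,Y)) for Y in np.arange(-.02,.0201,.002)])
print([(round(X*1000),samp(X,-.001)) for X in np.arange(-.034,-.003,.0015)])
print([(round(X*1000),samp(X,-.018)) for X in np.arange(-.034,-.003,.0015)])
E
```

```text
t 9.1 [ 0.4816 -0.02    0.1162] [-179.98  -20.01   40.04] F [ 0.9 -0.1 -1.4] w 0.0171 g 59.7
rel knob 0.0748151373327663 -2.8617060212150814e-05
-0.006 [(-20, 91), (-18, 98), (-16, 103), (-14, 100), (-12, 138), (-10, 175), (-8, 198), (-6, 206), (-4, 208), (-2, 207), (0, 207), (2, 207), (4, 206), (6, 205), (8, 194), (10, 160), (12, 104), (14, 103), (16, 103), (18, 98), (20, 90)]
-0.002 [(-20, 84), (-18, 91), (-16, 118), (-14, 167), (-12, 189), (-10, 204), (-8, 206), (-6, 205), (-4, 207), (-2, 208), (0, 208), (2, 207), (4, 207), (6, 207), (8, 167), (10, 126), (12, 138), (14, 148), (16, 161), (18, 158), (20, 105)]
[(-34, 91), (-32, 92), (-31, 93), (-30, 97), (-28, 98), (-26, 94), (-25, 93), (-23, 96), (-22, 97), (-20, 97), (-19, 96), (-17, 95), (-16, 105), (-14, 120), (-13, 153), (-11, 186), (-10, 205), (-8, 206), (-7, 206), (-5, 207), (-4, 207)]
[(-34, 90), (-32, 91), (-31, 90), (-30, 90), (-28, 90), (-26, 91), (-25, 94), (-23, 96), (-22, 96), (-20, 96), (-19, 97), (-17, 99), (-16, 99), (-14, 98), (-13, 98), (-11, 99), (-10, 98), (-8, 99), (-7, 98), (-5, 97), (-4, 97)]
```

Call:
{"name": "play_rows", "arguments": {
  "steps": [
    [[0.00376,-0.0003,0.00137,0,0,0,0.005],[0.00376,0,0.00137,0,0,0,0.005],[0.00376,0,0.00137,0,0,0,0.005],[0.00376,0,0.00137,0,0,0,0.005],[0.00376,0,0.00137,0,0,0,0.005],[0.00376,0,0.00137,0,0,0,0.005],[0.00376,0,0.00137,0,0,0,0.005],[0.00376,0,0.00137,0,0,0,0.005],[0.00376,0,0.00137,0,0,0,0.005],[0.00376,0,0.00137,0,0,0,0.005],[0,0,0,0,0,0,0.005]]
  ]
}}

```text
time_s: 10.25
tool_pos: [0.5125, 0.0063, 0.1166]
tool_rot: [180.0, -20.0, 40.1]
force: [0.2, 0.2, -1.8]
grip_width: 0.0173
grasp_force: 59.7
```

```bash
python3 - <<'E'
from ov import *
st();p,x,y=forkpts(get_obs());k=np.array([.5337,.0245,p[2]])-p;print("rel knob",k@x,k@y,p)
overlay('pics/o2.png')
E
```

```text
t 10.25 [0.5125 0.0063 0.1166] [179.98 -20.03  40.09] F [ 0.2  0.2 -1.8] w 0.0173 g 59.7
rel knob 0.03417776839050434 -0.0002987110131247811 [0.50736097 0.0027178  0.05903448]
seat [0.5074 0.0027 0.059 ]
```

View pics/o2.png

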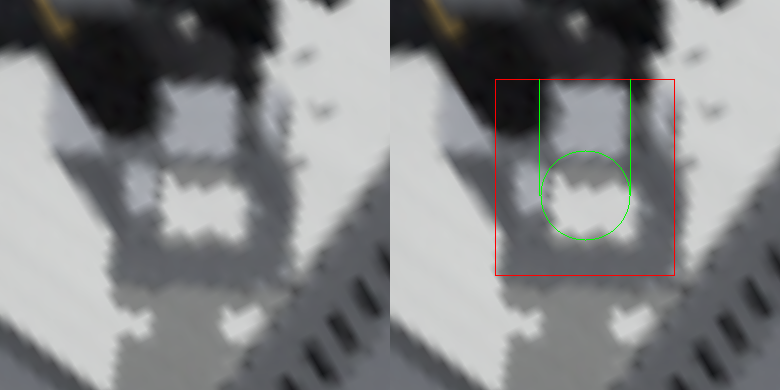

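Call:
{"name": "play_rows", "arguments": {
  "steps": [
    [[0.0026,-0.0003,0.0017,0,0,0,0.005],[0.0028,-0.0002,0.00103,0,0,0,0.005],[0.0028,0,0.00103,0,0,0,0.005],[0.0028,0,0.00103,0,0,0,0.005],[0.0028,0,0.00103,0,0,0,0.005],[0.0028,0,0.00103,0,0,0,0.005],[0.0028,0,0.00103,0,0,0,0.005],[0,0,0,0,0,0,0.005]]
  ]
}}

```text
time_s: 11.1
tool_pos: [0.5282, 0.0201, 0.1158]
tool_rot: [180.0, -20.0, 40.1]
force: [0.0, 0.3, -1.9]
grip_width: 0.0174
grasp_force: 59.7
```

```bash
python3 - <<'E'
from ov import *
o=st();p,x,y=forkpts(o);k=np.array([.5337,.0245,p[2]])-p;print("rel knob",k@x,k@y,p,"Ffork",np.dot(o["force"],x),np.dot(o["force"],y))
E
```

```text
t 11.1 [0.5282 0.0201 0.1158] [179.98 -20.03  40.09] F [ 0.   0.3 -1.9] w 0.0174 g 59.7
rel knob 0.01336322224891422 -0.0007453921306404542 [0.52299605 0.01646528 0.05826707] Ffork 0.21795603045850903 0.22395098210429684
```

Call:
{"name": "play_rows", "arguments": {
  "steps": [
    [[0.00188,0,0.00068,0,0,0,0.005],[0.00188,0,0.00068,0,0,0,0.005],[0.00188,0,0.00068,0,0,0,0.005],[0.00188,0,0.00068,0,0,0,0.005],[0.00188,0,0.00068,0,0,0,0.005],[0.00188,0,0.00068,0,0,0,0.005],[0.00094,0,0.00034,0,0,0,0.005],[0,0,0,0,0,0,0.005]]
  ]
}}

```text
time_s: 11.9
tool_pos: [0.5379, 0.0281, 0.1158]
tool_rot: [180.0, -20.0, 40.1]
force: [0.2, -0.5, -1.0]
grip_width: 0.0171
grasp_force: 59.7
```

Call:
{"name": "play_rows", "arguments": {
  "steps": [
    [[0.00047,0,0.00017,0,0,0,0.005],[0,0,0,0,0,0,0.005]]
  ]
}}

```text
time_s: 12.1
tool_pos: [0.5382, 0.0283, 0.1157]
tool_rot: [180.0, -20.0, 40.1]
force: [0.3, -0.6, -2.0]
grip_width: 0.0171
grasp_force: 59.7
```

Call:
{"name": "play_rows", "arguments": {
  "steps": [
    [[0.00047,0,0.00017,0,0,0,0.005],[0,0,0,0,0,0,0.005]]
  ]
}}

```text
time_s: 12.3
tool_pos: [0.5386, 0.0286, 0.1157]
tool_rot: [180.0, -20.0, 40.1]
force: [-0.3, -0.3, -1.9]
grip_width: 0.0171
grasp_force: 59.7
```

Call:
{"name": "play_rows", "arguments": {
  "steps": [
    [[0.00047,0,0.00017,0,0,0,0.005],[0,0,0,0,0,0,0.005]]
  ]
}}

```text
time_s: 12.5
tool_pos: [0.5389, 0.0289, 0.1157]
tool_rot: [180.0, -20.0, 40.1]
force: [-0.0, 0.0, -2.5]
grip_width: 0.0171
grasp_force: 59.7
```

Call:
{"name": "play_rows", "arguments": {
  "steps": [
    [[0.00047,0,0.00017,0,0,0,0.005],[0,0,0,0,0,0,0.005]]
  ]
}}

```text
time_s: 12.7
tool_pos: [0.5392, 0.0292, 0.1156]
tool_rot: [180.0, -20.0, 40.1]
force: [0.6, 0.1, -2.1]
grip_width: 0.0176
grasp_force: 59.7
```

Call:
{"name": "play_rows", "arguments": {
  "steps": [
    [[0.00047,0,0.00017,0,0,0,0.005],[0,0,0,0,0,0,0.005]]
  ]
}}

```text
time_s: 12.9
tool_pos: [0.5396, 0.0296, 0.1157]
tool_rot: [180.0, -20.0, 40.1]
force: [-0.6, -0.7, -2.3]
grip_width: 0.0173
grasp_force: 59.7
```

Call:
{"name": "play_rows", "arguments": {
  "steps": [
    [[0.00047,0,0.00017,0,0,0,0.005],[0,0,0,0,0,0,0.005]]
  ]
}}

```text
time_s: 13.1
tool_pos: [0.5399, 0.0299, 0.1156]
tool_rot: [180.0, -20.0, 40.0]
force: [-1.3, -0.8, -2.0]
grip_width: 0.0175
grasp_force: 59.7
```

Call:
{"name": "play_rows", "arguments": {
  "steps": [
    [[0.00047,0,0.00017,0,0,0,0.005],[0,0,0,0,0,0,0.005]]
  ]
}}

```text
time_s: 13.3
tool_pos: [0.5403, 0.0302, 0.1156]
tool_rot: [180.0, -20.0, 40.1]
force: [-1.4, -1.0, -0.9]
grip_width: 0.0174
grasp_force: 59.7
```

Call:
{"name": "play_rows", "arguments": {
  "steps": [
    [[-0.0009,0,-0.0004,0,0,0,0.005],[-0.0009,0,-0.0004,0,0,0,0.005],[0.00017,0,-0.00047,0,0,0,0.005],[0,0,0,0,0,0,0.005],[0.00017,0,-0.00047,0,0,0,0.005],[0,0,0,0,0,0,0.005]]
  ]
}}

```text
time_s: 13.9
tool_pos: [0.5392, 0.029, 0.1171]
tool_rot: [180.0, -20.0, 40.1]
force: [-0.5, 0.1, -1.8]
grip_width: 0.0173
grasp_force: 59.7
```

Call:
{"name": "play_rows", "arguments": {
  "steps": [
    [[0.00014,0,-0.00038,0,0,0,0.005],[0,0,0,0,0,0,0.005]]
  ]
}}

```text
time_s: 14.1
tool_pos: [0.539, 0.029, 0.1173]
tool_rot: [180.0, -20.0, 40.1]
force: [0.6, 0.7, -1.6]
grip_width: 0.0173
grasp_force: 59.7
```

Call:
{"name": "play_rows", "arguments": {
  "steps": [
    [[0.0001,0,-0.00028,0,0,0,0.005],[0,0,0,0,0,0,0.005]]
  ]
}}

```text
time_s: 14.3
tool_pos: [0.5388, 0.029, 0.1174]
tool_rot: [180.0, -20.0, 40.1]
force: [0.6, -0.5, -2.1]
grip_width: 0.0173
grasp_force: 59.7
```

Call:
{"name": "play_rows", "arguments": {
  "steps": [
    [[7e-05,0,-0.00019,0,0,0,0.005],[0,0,0,0,0,0,0.005]]
  ]
}}

```text
time_s: 14.5
tool_pos: [0.5389, 0.029, 0.1177]
tool_rot: [180.0, -20.0, 40.1]
force: [0.1, -0.1, -3.3]
grip_width: 0.0173
grasp_force: 59.7
```

Call:
{"name": "play_rows", "arguments": {
  "steps": [
    [[7e-05,0,-0.00019,0,0,0,0.005],[0,0,0,0,0,0,0.005]]
  ]
}}

```text
time_s: 14.7
tool_pos: [0.5389, 0.029, 0.1179]
tool_rot: [180.0, -20.0, 40.1]
force: [-0.6, -0.0, -3.6]
grip_width: 0.0171
grasp_force: 59.7
```

Call:
{"name": "play_rows", "arguments": {
  "steps": [
    [[7e-05,0,-0.00019,0,0,0,0.005],[0,0,0,0,0,0,0.005]]
  ]
}}

```text
time_s: 14.9
tool_pos: [0.5389, 0.0289, 0.118]
tool_rot: [180.0, -20.0, 40.1]
force: [-0.3, 0.5, -3.6]
grip_width: 0.0176
grasp_force: 59.7
```

Call:
{"name": "play_rows", "arguments": {
  "steps": [
    [[7e-05,0,-0.00019,0,0,0,0.005],[0,0,0,0,0,0,0.005]]
  ]
}}

```text
time_s: 15.1
tool_pos: [0.5388, 0.029, 0.1182]
tool_rot: [180.0, -20.0, 40.1]
force: [0.6, -0.4, -4.6]
grip_width: 0.0171
grasp_force: 59.7
```

Call:
{"name": "play_rows", "arguments": {
  "steps": [
    [[0.00014,0,-0.00038,0,0,0,0.005],[0,0,0,0,0,0,0.005]]
  ]
}}

```text
time_s: 15.3
tool_pos: [0.5387, 0.0289, 0.1184]
tool_rot: [180.0, -20.0, 40.0]
force: [1.0, 0.1, -6.6]
grip_width: 0.017
grasp_force: 59.7
```

Call:
{"name": "play_rows", "arguments": {
  "steps": [
    [[0.00014,0,-0.00038,0,0,0,0.005],[0,0,0,0,0,0,0.005]]
  ]
}}

```text
time_s: 15.5
tool_pos: [0.5385, 0.0289, 0.1187]
tool_rot: [-180.0, -20.0, 40.0]
force: [1.0, -0.1, -8.1]
grip_width: 0.0172
grasp_force: 59.7
```

Call:
{"name": "play_rows", "arguments": {
  "steps": [
    [[0.00014,0,-0.00038,0,0,0,0.005],[0,0,0,0,0,0,0.005]]
  ]
}}

```text
time_s: 15.7
tool_pos: [0.5384, 0.0289, 0.119]
tool_rot: [-180.0, -20.0, 40.0]
force: [1.2, 0.1, -10.9]
grip_width: 0.0173
grasp_force: 59.7
```

Call:
{"name": "play_rows", "arguments": {
  "steps": [
    [[4e-05,0,-9e-05,0,0,0,0.005],[3e-05,0,-9e-05,0,0,0,0.005],[4e-05,0,-0.0001,0,0,0,0.005],[3e-05,0,-9e-05,0,0,0,0.005]]
  ]
}}

```text
time_s: 16.1
tool_pos: [0.5383, 0.029, 0.1193]
tool_rot: [-180.0, -19.9, 40.0]
force: [1.7, 0.3, -14.2]
grip_width: 0.0175
grasp_force: 59.7
```

Call:
{"name": "play_rows", "arguments": {
  "steps": [
    [[4e-05,0,-9e-05,0,0,0,0.005],[3e-05,0,-9e-05,0,0,0,0.005],[4e-05,0,-0.0001,0,0,0,0.005],[3e-05,0,-9e-05,0,0,0,0.005]]
  ]
}}

```text
time_s: 16.5
tool_pos: [0.5384, 0.029, 0.1198]
tool_rot: [-180.0, -20.0, 40.0]
force: [1.0, 0.0, -17.1]
grip_width: 0.0176
grasp_force: 59.7
```

Call:
{"name": "play_rows", "arguments": {
  "steps": [
    [[4e-05,0,-9e-05,0,0,0,0.005],[3e-05,0,-9e-05,0,0,0,0.005],[4e-05,0,-0.0001,0,0,0,0.005],[3e-05,0,-9e-05,0,0,0,0.005]]
  ]
}}

```text
time_s: 16.9
tool_pos: [0.5392, 0.0291, 0.1211]
tool_rot: [180.0, -20.0, 40.0]
force: [-1.3, -0.6, -9.9]
grip_width: 0.0174
grasp_force: 59.7
```

Call:
{"name": "play_rows", "arguments": {
  "steps": [
    [[4e-05,0,-9e-05,0,0,0,0.005],[3e-05,0,-9e-05,0,0,0,0.005],[4e-05,0,-0.0001,0,0,0,0.005],[3e-05,0,-9e-05,0,0,0,0.005]]
  ]
}}

```text
time_s: 17.3
tool_pos: [0.541, 0.0287, 0.1232]
tool_rot: [179.8, -20.2, 40.1]
force: [-0.7, -0.0, -0.4]
grip_width: 0.0171
grasp_force: 59.7
```

Call:
{"name": "play_rows", "arguments": {
  "steps": [
    [[0,0,0,0,0,0,0.005],[0,0,0,0,0,0,0.005],[0,0,0,0,0,0,0.005],[0,0,0,0,0,0,0.005]]
  ]
}}

```text
time_s: 17.7
tool_pos: [0.5392, 0.029, 0.1213]
tool_rot: [180.0, -20.0, 40.1]
force: [0.1, -0.3, -2.3]
grip_width: 0.0172
grasp_force: 59.7
```

```bash
python3 - <<'E'
from h import *
st();out=[]
for n,b in(("scene",(180,130,270,220)),("top",(190,190,250,250))):
    c=read_camera(n);u0,v0,u1,v1=b;out.append(cv2.resize(c["frame"][v0:v1,u0:u1,::-1],(390,390),interpolation=2))
cv2.imwrite("pics/p5.png",np.hstack(out));print(np.mean([get_obs()["force"] for _ in range(3)],0))
E
```

```text
t 17.7 [0.5392 0.029  0.1213] [179.96 -20.03  40.05] F [ 0.1 -0.3 -2.3] w 0.0172 g 59.7
[-0.18039186 -0.37087025 -1.72136677]
```

View pics/p5.png

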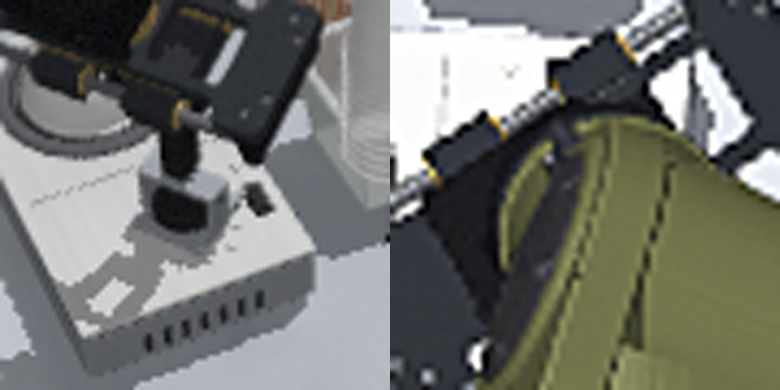

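Call:
{"name": "play_rows", "arguments": {
  "steps": [
    [[0.00017,0,-0.00047,0,0,0,0.005],[0.00034,0,-0.00094,0,0,0,0.005],[0.0005,0,-0.0014,0,0,0,0.005],[0.00068,0,-0.00188,0,0,0,0.005],[0.00068,0,-0.00188,0,0,0,0.005],[0.00068,0,-0.00188,0,0,0,0.005],[0.00068,0,-0.00188,0,0,0,0.005],[0.00068,0,-0.00188,0,0,0,0.005],[0.00068,0,-0.00188,0,0,0,0.005],[0.00068,0,-0.00188,0,0,0,0.005],[0.00068,0,-0.00188,0,0,0,0.005],[0.00068,0,-0.00188,0,0,0,0.005]]
  ]
}}

```text
time_s: 19.0
tool_pos: [0.539, 0.029, 0.1423]
tool_rot: [180.0, -20.0, 40.1]
force: [-0.0, -0.3, -3.8]
grip_width: 0.0173
grasp_force: 59.7
```

Call:
{"name": "play_rows", "arguments": {
  "steps": [
    [[0.00085,0,-0.00235,0,0,0,0.005],[0.00102,0,-0.0028,0,0,0,0.005],[0.00102,0,-0.0028,0,0,0,0.005],[0.00102,0,-0.0028,0,0,0,0.005],[0.00068,0,-0.00188,0,0,0,0.005],[0.00034,0,-0.00094,0,0,0,0.005],[0,0,0,0,0.02,0,0.005],[0,0,0,0,0.03,0,0.005],[0,0,0,0,0.02,0,0.005],[0,0,0,0,0,0,0.005],[0,0,0,0,0,0,0.005]]
  ]
}}

```text
time_s: 20.1
tool_pos: [0.5389, 0.0289, 0.1566]
tool_rot: [180.0, -24.0, 40.1]
force: [0.8, 1.1, -2.4]
grip_width: 0.0176
grasp_force: 59.7
```

```bash
python3 - <<'E'
from ov import *
o=st();print(np.mean([get_obs()["force"] for _ in range(5)],0))
R0=Ro.from_euler("xyz",o["tool_rot"],degrees=True);p=np.array(o["tool_pos"])+R0.apply(S);print("seat",p)
for n in("scene","top"):
    c=read_camera(n);print(n,"expect axis px at head mid",proj(c,p+[0,0,.007]),"shaft",proj(c,[.5337,.0245,.058]))
    for d in silhouettes(n,"knob_mid")[:3]: print(d["p"],d["extent"],np.argwhere(d["pixels"]).mean(0)[::-1])
# target: knob at board near half, yaw 40
s=S
for z in(.03,):
  Rn=Ro.from_euler("xyz",[180,-24,40],degrees=True);seat=np.array([.485,-.325,.012+z]);t=seat-Rn.apply(s);go(t,[180,-24,40]);print("tcp",t)
E
```

```text
t 20.1 [0.5389 0.0289 0.1566] [179.96 -23.99  40.05] F [ 0.8  1.1 -2.4] w 0.0176 g 59.7
[ 0.82607245  1.08445074 -2.39995139]
seat [0.53683505 0.02785893 0.09880906]
scene expect axis px at head mid [221.9494984  165.82891588] shaft [222.42391285 179.65207289]
0.64 [216.9, 164.8, 226.7, 171.8] [220.43 168.83]
top expect axis px at head mid [214.45357155 212.80863459] shaft [217.03210829 216.67160039]
t 20.3 [0.5392 0.0293 0.1568] [179.96 -24.02  40.1 ] F [ 0.2  0.3 -3.1] w 0.0171 g 59.7
shift [-0.2674  0.2368 -0.0567]
turn [-0.0001 -0.0004  0.0016]
tcp [ 0.48713006 -0.32399591  0.09982547]
```

Call:
{"name": "play_rows", "arguments": {
  "steps": [
    [[-0.0027,0.0026,-0.0012,0,0,0,0.005],[-0.0054,0.0053,-0.0024,0,0,0,0.005],[-0.0081,0.0079,-0.0036,0,0,0,0.005],[-0.0109,0.0105,-0.0048,0,0,0,0.005],[-0.0136,0.0132,-0.006,0,0,0,0.005],[-0.0136,0.0132,-0.006,0,0,0,0.005],[-0.0136,0.0132,-0.006,0,0,0,0.005],[-0.0136,0.0132,-0.006,0,0,0,0.005],[-0.0136,0.0132,-0.006,0,0,0,0.005],[-0.0136,0.0132,-0.006,0,0,0,0.005],[-0.0136,0.0132,-0.006,0,0,0,0.005]]
  ]
}}

```text
time_s: 21.4
tool_pos: [0.5124, -0.1502, 0.156]
tool_rot: [180.0, -24.0, 40.0]
force: [0.8, 0.4, -3.0]
grip_width: 0.0176
grasp_force: 59.7
```

Call:
{"name": "play_rows", "arguments": {
  "steps": [
    [[-0.0136,0.0132,-0.006,0,0,0,0.005],[-0.0136,0.0132,-0.006,0,0,0,0.005],[-0.0136,0.0132,-0.006,0,0,0,0.005],[-0.0136,0.0132,-0.006,0,0,0,0.005],[-0.0136,0.0132,-0.006,0,0,0,0.005],[-0.0136,0.0132,-0.006,0,0,0,0.005],[-0.0136,0.0132,-0.006,0,0,0,0.005],[-0.0109,0.0105,-0.0048,0,0,0,0.005],[-0.0081,0.0079,-0.0036,0,0,0,0.005],[-0.0054,0.0053,-0.0024,0,0,0,0.005],[-0.0027,0.0026,-0.0012,0,0,0,0.005],[0,0,0,0,0,0,0.005]]
  ]
}}

```text
time_s: 22.6
tool_pos: [0.487, -0.3248, 0.1557]
tool_rot: [180.0, -24.0, 40.1]
force: [-1.0, -0.0, -2.4]
grip_width: 0.0173
grasp_force: 59.7
```

```bash
python3 - <<'E'
from ov import *
o=st()
R0=Ro.from_euler("xyz",o["tool_rot"],degrees=True);p=np.array(o["tool_pos"])+R0.apply(S);print("seat",p)
for n in("scene","top"):
    c=read_camera(n);print(n,"expect axis px at head mid",proj(c,p+[0,0,.007]))
    for d in silhouettes(n,"knob_mid")[:3]: print(d["p"],d["extent"])
Rn=Ro.from_euler("xyz",[180,-20,40],degrees=True)
for z in(.030,.016):
  t=np.array([.485,-.325,z])-Rn.apply(S);go(t,[180,-20,40]);print("tcp",t)
E
```

```text
t 22.6 [ 0.487  -0.3248  0.1557] [179.99 -24.03  40.06] F [-1.  -0.  -2.4] w 0.0173 g 59.7
seat [ 0.48495073 -0.32582461  0.09791154]
scene expect axis px at head mid [260.16867916 296.25742003]
0.19 [170.1, 128.5, 251.4, 210.5]
top expect axis px at head mid [342.8488687  245.36915712]
0.47 [338.5, 242.8, 341.8, 244.0]
t 22.8 [ 0.4873 -0.3238  0.1559] [179.98 -24.03  40.13] F [-0.3  0.3 -3.2] w 0.0174 g 59.7
shift [-0.0244  0.      0.064 ]
turn [-0.0005 -0.0704  0.002 ]
tcp [ 0.4902158  -0.32140667  0.08752576]
t 22.8 [ 0.4873 -0.3238  0.1559] [179.98 -24.03  40.13] F [-0.3  0.3 -3.2] w 0.0174 g 59.7
shift [-0.0301  0.      0.0768]
turn [-0.0005 -0.0704  0.002 ]
tcp [ 0.4902158  -0.32140667  0.07352576]
```

Call:
{"name": "play_rows", "arguments": {
  "steps": [
    [[-0.0012,0,0.003,0,0,0,0.005],[-0.0024,0,0.0064,0,0,0,0.005],[-0.0037,0,0.0096,0,0,0,0.005],[-0.0043,0,0.0113,0,0,0,0.005],[-0.0043,0,0.0113,0,0,0,0.005],[-0.0037,0,0.0096,0,0,0,0.005],[-0.0024,0,0.0064,0,0,0,0.005],[-0.0015,0,0.004,0,0,0,0.005],[-0.0009,0,0.0024,0,-0.02,0,0.005],[0,0,0,0,-0.025,0,0.005],[0,0,0,0,-0.025,0,0.005],[0,0,0,0,0,0,0.005]]
  ]
}}

```text
time_s: 24.0
tool_pos: [0.4915, -0.3216, 0.0885]
tool_rot: [179.9, -20.0, 40.2]
force: [0.2, 0.1, -2.1]
grip_width: 0.0174
grasp_force: 59.7
```

```bash
python3 - <<'E'
from ov import *
Rn=Ro.from_euler("xyz",[180,-20,40],degrees=True)
go(np.array([.485,-.325,.014])-Rn.apply(S),[180,-20,40])
c=read_camera("top")
u,v=np.round(proj(c,[.5337,.0245,.07])).astype(int);print("shaft area\n",c["frame"][v-4:v+5,u-4:u+5].max(2))
E
```

```text
t 24.0 [ 0.4915 -0.3216  0.0885] [179.85 -20.02  40.23] F [ 0.2  0.1 -2.1] w 0.0174 g 59.7
shift [-0.0067 -0.001   0.0157]
turn [ 0.0012 -0.0003  0.0037]
shaft area
 [[248 247 248 248 248 248 248 248 248]
 [249 249 250 253 254 253 252 251 249]
 [248 251 255 255 255 255 255 254 249]
 [247 255 247 247 247 252 159 255 251]
 [249 255 210 250 250 255 126 255 250]
 [251 255 217 255 255 255 119 255 255]
 [248 255 225 201 178 183 102 117 255]
 [250 255 255  91 123 148 133 255 255]
 [248 251 255 125 133 133 122 255 252]]
```

Call:
{"name": "play_rows", "arguments": {
  "steps": [
    [[-0.0008,0,0.002,0,0,0,0.005],[-0.0012,0,0.0028,0,0,0,0.005],[-0.0013,0,0.0032,0,0,0,0.005],[-0.0012,0,0.0028,0,0,0,0.005],[-0.0009,0,0.0022,0,0,0,0.005],[-0.0006,0,0.0015,0,0,0,0.005],[-0.0002,0,0.0006,0,0,0,0.005],[0,0,0,0,0,0,0.005],[0,0,0,0,0,0,0.005]]
  ]
}}

```text
time_s: 24.95
tool_pos: [0.4895, -0.3229, 0.0712]
tool_rot: [180.0, -20.0, 40.1]
force: [0.6, -0.2, -3.1]
grip_width: 0.0173
grasp_force: 59.7
```

Call:
{"name": "play_rows", "arguments": {
  "steps": [
    [[-0.00017,0,0.00047,0,0,0,0.005],[-0.00017,0,0.00047,0,0,0,0.005],[0,0,0,0,0,0,0.005]]
  ]
}}

```text
time_s: 25.25
tool_pos: [0.4894, -0.3228, 0.07]
tool_rot: [180.0, -20.0, 40.1]
force: [0.5, 0.1, -3.0]
grip_width: 0.017
grasp_force: 59.7
```

Call:
{"name": "play_rows", "arguments": {
  "steps": [
    [[-0.00017,0,0.00047,0,0,0,0.005],[-0.00017,0,0.00047,0,0,0,0.005],[0,0,0,0,0,0,0.005]]
  ]
}}

```text
time_s: 25.55
tool_pos: [0.4896, -0.3229, 0.0692]
tool_rot: [180.0, -20.0, 40.1]
force: [-0.4, 0.9, -2.3]
grip_width: 0.0175
grasp_force: 59.7
```

Call:
{"name": "play_rows", "arguments": {
  "steps": [
    [[-0.00017,0,0.00047,0,0,0,0.005],[-0.00017,0,0.00047,0,0,0,0.005],[0,0,0,0,0,0,0.005]]
  ]
}}

```text
time_s: 25.85
tool_pos: [0.4894, -0.3228, 0.068]
tool_rot: [180.0, -20.0, 40.1]
force: [-0.3, 0.0, -1.7]
grip_width: 0.0174
grasp_force: 59.7
```

```bash
python3 - <<'E'
from ov import *
o=st();p,x,y=forkpts(o);print("seat",p)
f=[]
for _ in range(4): read_camera("top");f.append(get_obs()["force"])
print(np.mean(f,0))
E
```

```text
t 25.85 [ 0.4894 -0.3228  0.068 ] [179.98 -20.01  40.05] F [-0.3  0.  -1.7] w 0.0174 g 59.7
seat [ 0.48421411 -0.32640286  0.01050741]
[ 0.04176682  0.11488606 -1.95145265]
```

Call:
{"name": "play_rows", "arguments": {
  "steps": [
    [[-0.00017,0,0.00047,0,0,0,0.005],[0,0,0,0,0,0,0.005],[-0.00094,0,-0.00034,0,0,0,0.005],[-0.00188,0,-0.00068,0,0,0,0.005],[-0.00282,0,-0.00103,0,0,0,0.005],[-0.00282,0,-0.00103,0,0,0,0.005],[-0.00282,0,-0.00103,0,0,0,0.005],[-0.00282,0,-0.00103,0,0,0,0.005]]
  ]
}}

```text
time_s: 26.85
tool_pos: [0.4776, -0.3328, 0.0676]
tool_rot: [180.0, -20.0, 40.0]
force: [0.2, -0.8, -2.3]
grip_width: 0.0173
grasp_force: 59.7
```

```bash
python3 - <<'E'
from ov import *
o=st();p,x,y=forkpts(o);print("seat",p)
for n in("scene","top"):
    c=read_camera(n);print(n,"exp head px",proj(c,[.4845,-.3262,.019]))
    for d in silhouettes(n,"knob_mid")[:3]: print(d["p"],d["extent"])
E
```

```text
t 26.85 [ 0.4776 -0.3328  0.0676] [179.98 -20.01  40.03] F [ 0.2 -0.8 -2.3] w 0.0173 g 59.7
seat [ 0.47243154 -0.33641693  0.01004572]
scene exp head px [259.49156296 313.1554301 ]
top exp head px [336.30455567 247.84759683]
```

Call:
{"name": "play_rows", "arguments": {
  "steps": [
    [[-0.00282,0,-0.00103,0,0,0,0.005],[-0.00282,0,-0.00103,0,0,0,0.005],[-0.00282,0,-0.00103,0,0,0,0.005],[-0.00282,0,-0.00103,0,0,0,0.005],[-0.00282,0,-0.00103,0,0,0,0.005],[-0.00282,0,-0.00103,0,0,0,0.005],[-0.00282,0,-0.00103,0,0,0,0.005],[-0.00282,0,-0.00103,0,0,0,0.005]]
  ]
}}

```text
time_s: 27.85
tool_pos: [0.4594, -0.3481, 0.0676]
tool_rot: [180.0, -20.0, 40.1]
force: [0.1, 0.2, -1.7]
grip_width: 0.0172
grasp_force: 59.7
```

```bash
python3 - <<'E'
from ov import *
o=st();p,x,y=forkpts(o);print("seat",p)
for n in("scene","top"):
    c=read_camera(n);print(n,"exp head px",proj(c,[.4845,-.3262,.019]))
    for d in silhouettes(n,"knob_mid")[:3]: print(d["p"],d["extent"])
E
```

```text
t 27.85 [ 0.4594 -0.3481  0.0676] [179.97 -20.01  40.05] F [ 0.1  0.2 -1.7] w 0.0172 g 59.7
seat [ 0.45417743 -0.35173045  0.01009115]
scene exp head px [259.49156296 313.1554301 ]
top exp head px [336.30455567 247.84759683]
0.61 [326.8, 241.3, 342.3, 254.3]
0.6 [143.1, 190.8, 238.9, 248.3]
0.57 [296.5, 209.6, 373.3, 261.6]
```

Call:
{"name": "play_rows", "arguments": {
  "steps": [
    [[-0.00376,0,-0.00137,0,0,0,0.005],[-0.00376,0,-0.00137,0,0,0,0.005],[-0.00376,0,-0.00137,0,0,0,0.005],[-0.00376,0,-0.00137,0,0,0,0.005],[-0.00376,0,-0.00137,0,0,0,0.005],[-0.00376,0,-0.00137,0,0,0,0.005],[-0.00376,0,-0.00137,0,0,0,0.005],[0,0,0,0,0,0,0.005]]
  ]
}}

```text
time_s: 28.85
tool_pos: [0.4375, -0.3667, 0.0676]
tool_rot: [180.0, -20.0, 40.0]
force: [0.1, 1.0, -2.2]
grip_width: 0.0174
grasp_force: 59.7
```

```bash
python3 - <<'E'
from ov import *
o=st();p,x,y=forkpts(o);print("seat",p)
for n in("scene","top"):
    c=read_camera(n);print(n,"exp head px",proj(c,[.4845,-.3262,.019]))
    for d in silhouettes(n,"knob_mid")[:1]:
        b=d["extent"];print(d["p"],b,atz(c,(b[0]+b[2])/2,(b[1]+b[3])/2,.019))
R2=lambda y:Ro.from_euler("xyz",[180,-20,y],degrees=True)
go(o["tool_pos"]+np.array([0,0,.09]))
for seat,yw in(([.54,-.25,.1],32),([.54,-.25,.012],32)): t=np.array(seat)-R2(yw).apply(S);print(t);go(t,[180,-20,yw])
E
```

```text
t 28.85 [ 0.4375 -0.3667  0.0676] [179.97 -19.99  39.99] F [ 0.1  1.  -2.2] w 0.0174 g 59.7
seat [ 0.4322671  -0.37036343  0.01002605]
scene exp head px [259.49156296 313.1554301 ]
0.53 [253.7, 305.6, 268.4, 319.8] [ 0.48795153 -0.32659111  0.019     ]
top exp head px [336.30455567 247.84759683]
0.42 [329.3, 241.9, 341.6, 256.3] [ 0.48064426 -0.32395713  0.019     ]
t 29.05 [ 0.4383 -0.3657  0.0676] [179.98 -20.02  40.08] F [-0.2  0.5 -1.6] w 0.0172 g 59.7
shift [ 0.0296  0.0003 -0.0849]
[ 0.54566514 -0.24716754  0.15752576]
t 29.05 [ 0.4383 -0.3657  0.0676] [179.98 -20.02  40.08] F [-0.2  0.5 -1.6] w 0.0172 g 59.7
shift [ 0.1797 -0.0216 -0.0302]
turn [-0.0478 -0.0004  0.1325]
[ 0.54566514 -0.24716754  0.06952576]
t 29.05 [ 0.4383 -0.3657  0.0676] [179.98 -20.02  40.08] F [-0.2  0.5 -1.6] w 0.0172 g 59.7
shift [ 0.1495 -0.0216  0.0525]
turn [-0.0478 -0.0004  0.1325]
```

Call:
{"name": "play_rows", "arguments": {
  "steps": [
    [[0.003,0,-0.0085,0,0,0,0.005],[0.0053,0,-0.0153,0,0,0,0.005],[0.0071,0,-0.0204,0,0,0,0.005],[0.0071,0,-0.0204,0,0,0,0.005],[0.0053,0,-0.0153,0,0,0,0.005],[0.0018,0,-0.005,0,0,0,0.005],[0,0,0,0,0,0,0.005]]
  ]
}}

```text
time_s: 29.75
tool_pos: [0.4376, -0.3671, 0.1586]
tool_rot: [179.8, -20.0, 40.1]
force: [1.3, 0.3, -2.9]
grip_width: 0.0174
grasp_force: 59.7
```

Call:
{"name": "play_rows", "arguments": {
  "steps": [
    [[0.0121,-0.0013,0.0044,0,0,0,0.005],[0.0182,-0.002,0.0066,0,0,0,0.005],[0.0242,-0.0026,0.0088,0,0,0,0.005],[0.0242,-0.0026,0.0088,0,0,0,0.005],[0.0242,-0.0026,0.0088,0,0,0,0.005],[0.0182,-0.002,0.0066,0,0,0,0.005],[0.0121,-0.0013,0.0044,0,0,0,0.005],[0.0121,-0.0014,0.0045,0,0,0,0.005],[0,0,0,-0.0239,0,0.066,0.005],[0,0,0,-0.0239,0,0.066,0.005],[0,0,0,0,0,0,0.005],[0,0,0,0,0,0,0.005]]
  ]
}}

```text
time_s: 30.95
tool_pos: [0.5451, -0.2553, 0.1573]
tool_rot: [180.0, -20.0, 32.1]
force: [-0.5, 0.7, -1.7]
grip_width: 0.0171
grasp_force: 59.7
```

```bash
python3 - <<'E'
from ov import *
R2=lambda y:Ro.from_euler("xyz",[180,-20,y],degrees=True)
o=get_obs();p=o["tool_pos"]+R2(32).apply(S);print("seat",p)
t=np.array([.54,-.258,.0115])-R2(32).apply(S);go(t,[180,-20,32])
E
```

```text
seat [ 0.53938737 -0.25811425  0.0997587 ]
t 30.95 [ 0.5451 -0.2553  0.1573] [180.   -19.99  32.06] F [-0.5  0.7 -1.7] w 0.0171 g 59.7
shift [-0.0296  0.0002  0.0831]
turn [-0.0003  0.0001  0.001 ]
```

Lower to about 3.5 mm above contact, then creep down.

Call:
{"name": "play_rows", "arguments": {
  "steps": [
    [[-0.0025,0,0.007,0,0,0,0.005],[-0.0042,0,0.0115,0,0,0,0.005],[-0.005,0,0.014,0,0,0,0.005],[-0.005,0,0.014,0,0,0,0.005],[-0.005,0,0.014,0,0,0,0.005],[-0.0042,0,0.0115,0,0,0,0.005],[-0.0025,0,0.007,0,0,0,0.005],[-0.0012,0,0.0035,0,0,0,0.005],[0,0,0,0,0,0,0.005],[0,0,0,0,0,0,0.005]]
  ]
}}

```text
time_s: 31.95
tool_pos: [0.5462, -0.2552, 0.0705]
tool_rot: [179.9, -20.0, 32.0]
force: [-0.2, -0.0, -1.5]
grip_width: 0.0168
grasp_force: 59.7
```

Call:
{"name": "play_rows", "arguments": {
  "steps": [
    [[-0.00034,0,0.00094,0,0,0,0.005],[-0.00034,0,0.00094,0,0,0,0.005],[0,0,0,0,0,0,0.005]]
  ]
}}

```text
time_s: 32.25
tool_pos: [0.5458, -0.255, 0.0681]
tool_rot: [180.0, -20.0, 32.0]
force: [-1.2, 0.8, -2.3]
grip_width: 0.0174
grasp_force: 59.7
```

Call:
{"name": "play_rows", "arguments": {
  "steps": [
    [[-0.00034,0,0.00094,0,0,0,0.005],[0,0,0,0,0,0,0.005],[0,0,0,0,0,0,0.005]]
  ]
}}

```text
time_s: 32.55
tool_pos: [0.5457, -0.2549, 0.0669]
tool_rot: [180.0, -20.0, 32.0]
force: [0.3, 0.6, -2.4]
grip_width: 0.0172
grasp_force: 59.7
```

Call:
{"name": "play_rows", "arguments": {
  "steps": [
    [[-0.00017,0,0.00047,0,0,0,0.005],[0,0,0,0,0,0,0.005],[0,0,0,0,0,0,0.005]]
  ]
}}

```text
time_s: 32.85
tool_pos: [0.5457, -0.2549, 0.0664]
tool_rot: [180.0, -20.0, 32.0]
force: [-0.3, 1.1, -1.9]
grip_width: 0.0173
grasp_force: 59.7
```

Call:
{"name": "play_rows", "arguments": {
  "steps": [
    [[-0.00017,0,0.00047,0,0,0,0.005],[0,0,0,0,0,0,0.005],[0,0,0,0,0,0,0.005]]
  ]
}}

```text
time_s: 33.15
tool_pos: [0.5457, -0.2549, 0.0659]
tool_rot: [180.0, -20.0, 32.0]
force: [0.5, -0.1, -2.8]
grip_width: 0.0171
grasp_force: 59.7
```

Call:
{"name": "play_rows", "arguments": {
  "steps": [
    [[-0.00017,0,0.00047,0,0,0,0.005],[0,0,0,0,0,0,0.005],[0,0,0,0,0,0,0.005]]
  ]
}}

```text
time_s: 33.45
tool_pos: [0.5458, -0.255, 0.0655]
tool_rot: [180.0, -20.0, 32.0]
force: [-0.2, -0.2, -0.5]
grip_width: 0.0171
grasp_force: 59.7
```

Call:
{"name": "play_rows", "arguments": {
  "steps": [
    [[-0.00017,0,0.00047,0,0,0,0.005],[0,0,0,0,0,0,0.005],[0,0,0,0,0,0,0.005]]
  ]
}}

```text
time_s: 33.75
tool_pos: [0.546, -0.2551, 0.0655]
tool_rot: [180.0, -20.0, 32.0]
force: [-1.5, 0.2, 4.4]
grip_width: 0.0174
grasp_force: 59.7
```

Call:
{"name": "play_rows", "arguments": {
  "force": 5,
  "steps": [
    [[0.0001,0,-0.0004,0,0,0,0.005],[0,0,0,0,0,0,0.005],[0,0,0,0,0,0,0.019],[0,0,0,0,0,0,0.022],[0,0,0,0,0,0,0.03],[0,0,0,0,0,0,0.042],[0,0,0,0,0,0,0.05],[0,0,0,0,0,0,0.05]]
  ]
}}

```text
time_s: 34.55
tool_pos: [0.5456, -0.2549, 0.0652]
tool_rot: [180.0, -20.0, 32.0]
force: [0.1, 1.7, 0.7]
grip_width: 0.045
grasp_force: 0.0
```

Call:
{"name": "play_rows", "arguments": {
  "steps": [
    [[0,0,-0.005,0,0,0,0.05],[0,0,-0.012,0,0,0,0.05],[0,0,-0.02,0,0,0,0.05],[0,0,-0.025,0,0,0,0.05],[0,0,-0.025,0,0,0,0.05],[0,0,-0.025,0,0,0,0.05],[0,0,-0.025,0,0,0,0.05],[0,0,-0.02,0,0,0,0.05],[-0.03,0,0,0,0,0,0.05],[-0.04,0,0,0,0,0,0.05],[-0.03,0,0,0,0,0,0.05],[0,0,0,0,0,0,0.05]]
  ]
}}

```text
time_s: 35.75
tool_pos: [0.4157, -0.3366, 0.1777]
tool_rot: [-179.9, -19.9, 31.5]
force: [-0.3, 0.1, -0.6]
grip_width: 0.0502
grasp_force: 0.0
```

```bash
python3 - <<'E'
from fit import *
from h import *
st()
for n in("scene","top"):
    c=read_camera(n);print(n,"exp grip top",proj(c,[.54,-.258,.107]),"base",proj(c,[.54,-.258,.008]),"exp knob",proj(c,[.4845,-.326,.019]),"spout",proj(c,[.5428,-.3815,.03]))
    for t in("puller_grip","knob_mid","spout_mid"):
        for d in silhouettes(n,t)[:2]: print(t,round(d["p"],2),d["extent"])
E
```

```text
t 35.75 [ 0.4157 -0.3366  0.1777] [-179.93  -19.87   31.54] F [-0.3  0.1 -0.6] w 0.0502 g 0.0
scene exp grip top [271.2287272  257.80914934] base [269.64255686 279.29293236] exp knob [259.45363138 313.07274719] spout [296.19045825 323.82929021]
puller_grip 0.55 [257.1, 253.3, 285.7, 295.2]
top exp grip top [319.17806714 222.40041431] base [313.60639727 226.9038449 ] exp knob [336.23554988 247.84036383] spout [357.39615034 229.4236928 ]
puller_grip 0.55 [301.1, 217.7, 327.7, 238.0]
knob_mid 0.51 [329.7, 241.7, 340.6, 254.8]
spout_mid 0.61 [354.6, 220.9, 361.5, 232.7]
```

```bash
python3 -c "
from h import *
st();print(sign_off())"
```

```text
t 36.15 [ 0.4213 -0.3326  0.1791] [179.94 -20.02  32.13] F [-1.6  0.1  0.1] w 0.05 g 0.0
the job is handed in; nothing more can be done
None
```

The knob came off at a measured peak of about 17 N and now stands on the cutting board's near half; the puller is upright on the board clear of it, and I handed the job in at 36 s with the arm clear of everything. The last checks used the vision networks rather than a viewed picture.

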